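Press an inlaid plaque home in its snap mount

ROBOT

A 7-joint arm with a two-finger parallel gripper is mounted at the origin on the work surface. World frame = base frame: x ahead of the robot, y to its left, z up, the work surface at z = 0. Lengths are in m, angles in rad, forces in N, time in s.
With the tool pointing down it reaches from about 0.4 to 0.85 m from the base axis. Payload 10.4 kg.
Tool frame: the origin (TCP) lies between the finger pads; the fingertips stand 11 mm ahead of it and the grasp point (between the pads) lies 8 mm behind it; x points along the fingers, y is the direction in which the jaws open and shut, and the axes are right-handed (so a half turn about x gives the same grasp; the last joint's range is limited). The gripper opens to 87 mm and grips with 3 to 60 N. Pads are 19 mm wide; open, the fingers measure 117 mm over their backs; the gripper's body (75 mm by 190 mm) begins 51 mm behind the grasp point.
Start: joints at [1.132, 0.332, -0.065, 1.46, 0.022, 1.35, -0.088], TCP at [0.252, -0.572, 0.196] pointing down, gripper open.
Joint ranges: [-2.6, 2.6], [-0.5, 2.12], [-1.47, 1.34], [0.16, 2.42], [-1.27, 4.41], [0.06, 2.06], [-2.6, 2.6]. Speed limits (rad/s): [2.22, 2.22, 2.79, 2.79, 3.14, 3.14, 3.14].

INTERFACE

Orientations are given as a unit quaternion [x, y, z, w].
In Python, from bench import r, cams, ticket gives the robot as it stands. The module is installed in compiled form; this text tells all that it offers.
- The arm moves only by the tool drive_tool, never from a script. Its argument "moves" is text: rows parted by semicolons, each of 5 numbers parted by spaces: the shift along the world's x, y, z in m, then the turn about the world's z in degrees, then the closure, from 0 (fully open) to 1 (shut). In form: x y z twist grip; .... A call has 1 to 20 rows; each row shifts and turns the commanded pose from where the row before left it; what a row does not reach is not made up. A row lasts 1/8 s, in which the tool goes at most 62.5 mm and 10.7 degrees, less where a joint would pass 70% of its speed; a pose out of reach is approached as far as the arm can. A call is refused whole if a number of a shift passes 0.0625 or a number of a turn 10.7, either way. A call with a gripper value outside its range is refused whole. The fingers move at their own pace and stop on an object; "newtons" is the grip in N (left out, the last holds). Time passes only in rows, so rows that do not move let the fingers close. It gives the time, the measured TCP pose, the force and the opening at its end, in the units of the state.
- r.read_state(): the state, without advancing time (a new reading comes with each control period).
- cams.camera(name): name is "side" or "top" or "wrist"; returns a dict with "color" (420x560x3 uint8, red, green, blue), "fx", "fy", "cx", "cy" (pixels), "extrinsics" (4x4, takes a point from camera to world coordinates). Camera axes: x right, y down, z forward; pixel columns grow to the right and rows downward; lengths in m; the calibration is good to about 2 mm. A picture is of the moment at which its call begins. There is no depth.
- ticket.close_job(): hands the job in, once; it reports no verdict.
The state is a dict: "time": time; "joint_positions": joint angles; "joint_vel": joint speeds; "joint_torque": joint torques, N m; "ee_pos": TCP position; "eef_rot": TCP orientation; "ft_force": force on the tool from outside, world axes, zero at the start; "torque": the same for the moment, N m; "width": finger opening in m.
Only numpy, scipy, OpenCV 4.12 (cv2) and the standard library are available. Lean on these libraries where they do the work, as an engineer would, in place of code of your own. Each camera call takes 0.05 s, during which the arm holds its last target.

TASK

Lift the blue cork-nosed seating block out of its dark rack, stand it on the round cork pad and let go, then take it again a quarter turn round so that it fits between the tall cheeks of the press jig. With the block in the gripper, press the inlaid plaque squarely down until both brass clips snap over it and it sits fully home, and finally stand the block upright on the cork pad again and let go. Do not touch the plaque with the gripper, and leave the iron, the calipers and the pin tin where they are.

Things in the scene. Friction and masses are not known exactly. Their poses are not given: they have to be found in the camera images.
- block_center (a point): Seating block, loose, about 160 g, 65 mm tall; point at its centre, 32.5 mm above its underside. Blue body 50 (x) x 36 (y) mm from 14 to 65 mm above the underside; below it a centred cork nose 42 x 32 x 14 mm that does the pressing. White line on top along its x; z up. Starts upright in the rack, its x along the rack's x, roughly centred.
- rack: Dark wooden rack, fixed, base 130 (x) x 80 (y) x 10 mm; origin under its centre, z up. The block stands on the base, 10 mm above the bench, between uprights at +x and -x, 60 mm apart inside, 70 mm long in y, 85 mm high. So there it can be gripped only from above by its faces that look along y (36 mm apart), and lifted straight up.
- pad_top (a point): Centre of the top of the round cork pad, fixed to the bench, 160 mm across, top 4 mm above the bench. The block is to stand wholly on it.
- jig: Wooden press jig, fixed, base 150 (x) x 100 (y) x 12 mm; origin under its centre, z up. A sprung brass clip stands at each x end of its seat, 24 mm wide and 40 mm high, reaching 37 mm from the centre. Low steel guides, inner faces 42 mm apart in y and 41 mm high, keep the plaque in line.
- cheeks_top (a point): Point over the jig's origin level with the tops of its two pale tall cheeks, 93 mm above the bench; axes as the jig. The cheeks stand at +y and -y, inner faces 48 mm apart, 70 mm long in x, 18 mm thick. The slot between them is open at both x ends. The block fits in only with its x along the jig's x (either way round), gripped by its faces that look along x (50 mm apart).
- seat (a point): Centre of the top of the jig's brass seat, 22 mm above the bench, over the jig's origin; axes as the jig. The plaque's underside lies on it when home.
- plaque_center (a point): Centre of the loose dark inlaid plaque, 60 (x) x 40 (y) x 6 mm, 40 g, axes as the jig. Starts level on the clips' ramps over the jig's origin, top about 43 mm above the bench. Pressed straight down at its middle (about 15 N at the peak) it spreads the clips; some 15 mm lower they snap over its top edges. Home: top 28 mm, centre 25 mm above the bench.
- clip_far (a joint): Sprung brass clip at the jig's +x end: outward displacement in m, 0 when closed (before, and after it has snapped over the plaque), about 0.003 while the plaque passes; at most 0.006.
- clip_near (a joint): The same clip at the jig's -x end; outward displacement in m.
- tin_center (a point): Bystander: green enamel pin tin, loose, 72 mm across, 34 mm tall; point at its centre.
- calipers: Bystander: brass calipers lying flat, loose, beam 160 mm along x, jaws to 50 mm in +y, 8 mm thick; origin at the middle of the beam's underside.
- iron: Bystander: steel veneer iron, loose, sole 100 (x) x 50 (y) mm with a turned wooden grip lying along x above it, about 55 mm tall; origin at the centre of the sole's underside.
Mind the look-alikes: they are no part of the job. What is meant by the part that bears block_center is not orange or red, and is the smaller of those in its own colour.

How it is judged:
On the way, in this order (a step that is already met when the one before it is completed fails the run):
1. the block has been stood upright on the cork pad and let go (horizontal distance between block_center and pad_top below 0.06 m and angle between block_center's own z axis and vertical below 0.1 rad and z of block_center in the frame of pad_top below 0.0375 m and contact force between the fingers and block below 0.1 N), for 0.2 s.
2. the plaque is pressed home by the block held in the gripper, the clips snapped over it (z of plaque_center in the frame of jig below 0.0265 m and angle between the z axis of plaque_center and the z axis of jig, either way round below 0.05 rad and value of joint each of clip_far, clip_near below 0.0015 m and contact force between block and plaque above 0.5 N and contact force between the fingers and block above 1 N), for 0.05 s.
At the end, for the whole second after the job is handed in: The plaque lies home in the jig (centre less than 26.5 mm above the jig's underside, within 0.05 rad of flat, both clips closed to within 1.5 mm), and the block stands upright (within 0.1 rad) and at rest on the cork pad, its centre within 60 mm of the pad's centre, untouched (all of step 1 and z of plaque_center in the frame of jig below 0.0265 m and angle between the z axis of plaque_center and the z axis of jig, either way round below 0.05 rad and value of joint each of clip_far, clip_near below 0.0015 m and linear speed of block below 0.02 m/s).
It fails at once if the gripper touches the plaque (contact force between the fingers and plaque above 0.5 N).
It fails at once if the calipers, the iron or the pin tin are displaced by more than 20 mm (distance of any of calipers, iron, tin_center from where it was at the start of the episode above 0.02 m).
It also fails if it takes over 69 s, if anything falls off the work surface, if the arm or the gripper's body presses on something with over 40 N, if the wrist force passes 120 N, or if a joint passes its speed limit or range.

## Working session

There is one attempt and no reset: what is moved stays moved. The work goes in short steps, Python scripts to look and compute and a tool call to move; the robot and the scene stay as the last step left them, time stands still between calls to the robot, and variables do not carry over. Pictures are saved under pics/ and viewed, and the job is handed in when it is done.

Besides the shell and the picture viewer there is one more tool, called after "Emit:" as name(argument=value, ...) on one line, values as JSON. drive_tool: Moves the arm, as the interface text tells. Its arguments: {"type":"object","properties":{"moves":{"type":"string"},"newtons":{"type":"number"}},"required":["moves"]}

```bash
mkdir -p pics
python3 - <<'E'
from bench import r,cams,ticket
import cv2,numpy as np
s=r.read_state(); print(s)
for n in("side","top","wrist"):
    c=cams.camera(n); cv2.imwrite(f"pics/{n}0.png",c["color"][...,::-1]); print(n,c["fx"],c["fy"],c["cx"],c["cy"]); print(np.round(c["extrinsics"],4))
E
```

```text
{'time': 0.0, 'joint_positions': array([ 1.13235145,  0.33283157, -0.06472813,  1.46095758,  0.02161977,
        1.34990196, -0.08851722]), 'joint_vel': array([ 1.96316066e-04, -2.07627567e-04, -1.12199003e-05, -1.18814275e-03,
       -3.33909418e-04, -8.21848202e-05,  2.65116654e-04]), 'joint_torque': array([-3.38172058e-04, -6.23250461e+01,  2.46615621e-02, -3.89899671e+01,
       -6.12668367e-02,  3.98659345e-02,  1.18667708e-04]), 'ee_pos': array([ 0.2523038 , -0.57133882,  0.19547145]), 'eef_rot': array([-0.69174552, -0.14645704,  0.6920031 , -0.14549976]), 'ft_force': array([-0.97310551, -0.08213322, -0.05681278]), 'torque': array([-0.00121055, -0.00659569,  0.00323674]), 'width': 0.08709843358020293}
side 484.0494322591227 484.0494322591227 283.17942883278835 210.80060155798503
[[-0.9911 -0.0861  0.1014  0.4265]
 [-0.1317  0.5277 -0.8392  0.894 ]
 [ 0.0188 -0.845  -0.5344  0.6462]
 [ 0.      0.      0.      1.    ]]
top 516.5460031156624 516.5460031156624 277.0868457524245 206.0323617725528
[[-0.0246 -0.9943  0.1041  0.4424]
 [-0.9997  0.0237 -0.0099 -0.0019]
 [ 0.0074 -0.1043 -0.9945  1.1568]
 [ 0.      0.      0.      1.    ]]
wrist 335.1372520261404 335.1372520261404 287.50852675494025 207.9578978531874
[[ 0.4031 -0.8856 -0.2306  0.3158]
 [-0.9151 -0.3907 -0.0995 -0.5454]
 [-0.002   0.2511 -0.9679  0.3842]
 [ 0.      0.      0.      1.    ]]
```

View pics/top0.png

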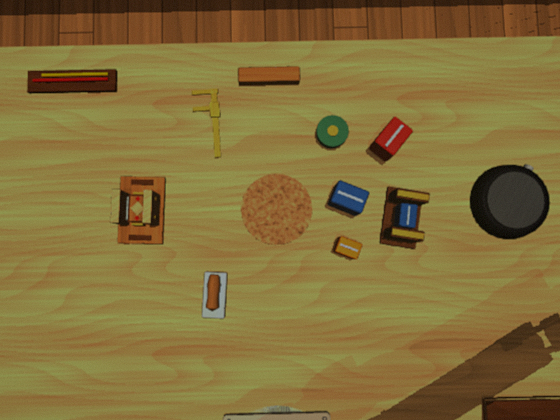

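View pics/side0.png

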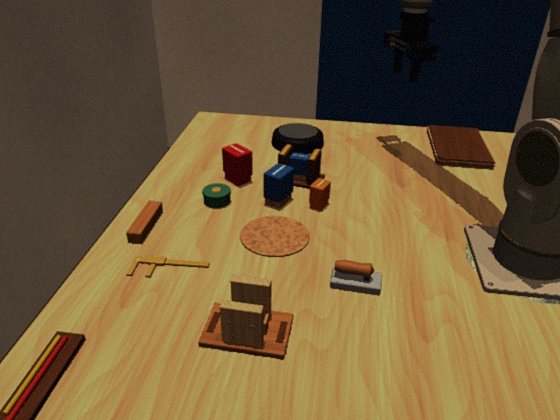

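View pics/wrist0.png

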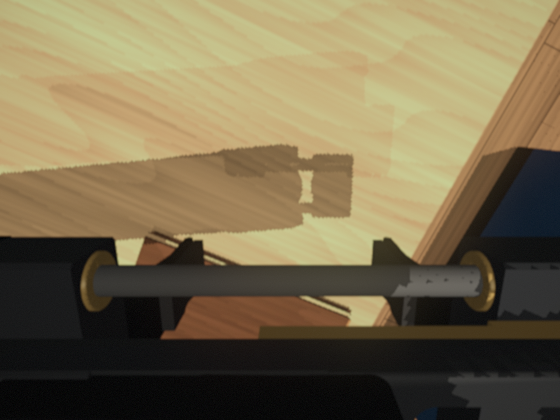

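Candidates, by top-image pixel: blue free-standing (348,198), blue in the rack (408,216), red (391,138), orange (348,247). The one in the rack fits: it is blue, smaller than the other blue one, and stands in the rack. I'll confirm it with enlarged crops.

Run:
```python
import cv2,numpy as np
t=cv2.imread("pics/top0.png")
a=cv2.resize(t[165:270,320:440],None,fx=5,fy=5,interpolation=cv2.INTER_CUBIC)
cv2.imwrite("pics/crop_rack.png",a)
a=cv2.resize(t[165:255,100:180],None,fx=6,fy=6,interpolation=cv2.INTER_CUBIC)
cv2.imwrite("pics/crop_jig.png",a)
t=cv2.imread("pics/side0.png")
cv2.imwrite("pics/crop_side.png",cv2.resize(t[260:365,190:310],None,fx=5,fy=5,interpolation=cv2.INTER_CUBIC))
```

```text
(no output)
```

View pics/crop_rack.png

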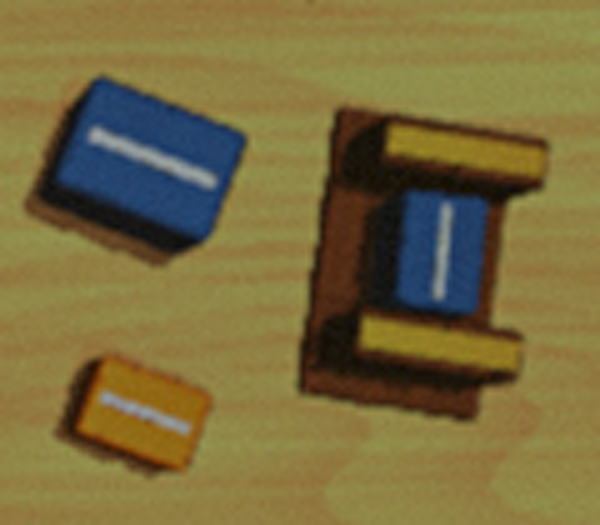

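View pics/crop_jig.png

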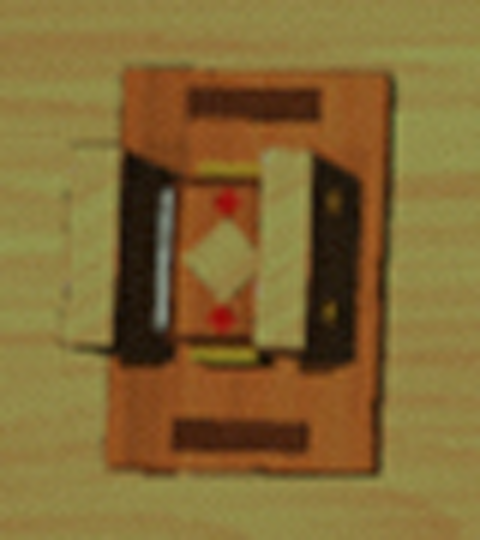

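View pics/crop_side.png

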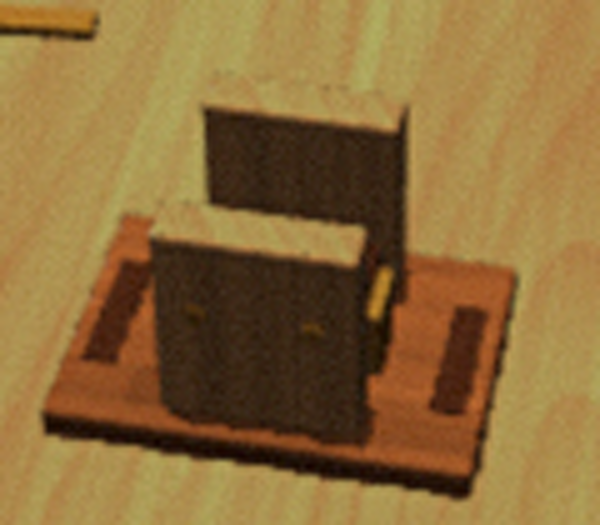

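The crops confirm it: the blue block in the rack at (408,216) is the smaller blue one and sits between the yellow-topped uprights. I'll fit object poses to the corners next.

```bash
cat > h.py <<'E'
import numpy as np,cv2
from scipy.optimize import least_squares
def cam(n):
    from bench import cams
    return cams.camera(n)
def ray(c,u,v,z):
    E=c["extrinsics"]; d=E[:3,:3]@np.array([(u-c["cx"])/c["fx"],(v-c["cy"])/c["fy"],1]); o=E[:3,3]
    return o+d*(z-o[2])/d[2]
def proj(c,P):
    E=c["extrinsics"]; p=(np.atleast_2d(P)-E[:3,3])@E[:3,:3]
    return np.c_[c["fx"]*p[:,0]/p[:,2]+c["cx"],c["fy"]*p[:,1]/p[:,2]+c["cy"]]
def fit(obs,x0):
    # obs: list of (cam, uv Nx2, model Nx3)
    def f(q):
        R=np.array([[np.cos(q[2]),-np.sin(q[2]),0],[np.sin(q[2]),np.cos(q[2]),0],[0,0,1]])
        return np.concatenate([(proj(c,m@R.T+[q[0],q[1],0])-uv).ravel() for c,uv,m in obs])
    s=least_squares(f,x0,loss='soft_l1'); return s.x,s.fun.reshape(-1,2)
E
python3 - <<'E'
from h import *
t=cam("top"); s=cam("side")
def C(pts,k,u,v): return (np.array(pts,float)+.5)/k-.5+[u,v]
rc=lambda p:C(p,5,320,165); jc=lambda p:C(p,6,100,165); sc=lambda p:C(p,5,190,260)
def rect(a,b,z,cx=0,cy=0): return np.array([[cx+a,cy+b,z],[cx+a,cy-b,z],[cx-a,cy-b,z],[cx-a,cy+b,z]])
# image: left=+y, up=+x ; order (+x,+y),(+x,-y),(-x,-y),(-x,+y) = UL,UR,LR,LL
bl=(t,rc([(408,190),(489,197),(474,313),(397,303)]),rect(.025,.018,.075))
q,e=fit([bl],[.4,-.2,0]); print("block",q,e.round(1).tolist())
rb=(t,rc([(340,108),(303,390),(473,418)]),rect(.065,.04,.010)[[0,3,2]])
q,e=fit([rb],[.4,-.2,0]); print("rackbase",q,e.round(1).tolist())
jb=(t,jc([(125,68),(393,72),(378,470),(108,468)]),rect(.075,.05,.012))
jr=(t,jc([(263,150),(312,155),(302,350),(255,348)]),rect(.035,.009,.093,0,-.033))
jl=(t,jc([(75,145),(125,148),(115,350),(65,345)]),rect(.035,.009,.093,0,.033))
for n,o in(("base",[jb]),("cheeks",[jr,jl]),("all",[jb,jr,jl])):
    q,e=fit(o,[.45,.27,0]); print("jig",n,q,e.round(1).tolist())
# side: base top corners left-top? side image: right=-x, away= -y
sb=(s,sc([(125,213),(518,268),(470,470),(45,413)]),rect(.075,.05,.012)[[1,2,3,0]])
sr=(s,sc([(205,108-30),(408,104),(404,130),(205,108)]),rect(.035,.009,.093,0,-.033)[[1,2,3,0]])
sl=(s,sc([(160,203),(368,228),(363,263),(152,238)]),rect(.035,.009,.093,0,.033)[[1,2,3,0]])
for n,o in(("side base",[sb]),("side cheeks",[sr,sl]),("everything",[jb,jr,jl,sb,sr,sl])):
    q,e=fit(o,[.45,.27,0]); print("jig",n,q,e.round(1).tolist())
# pad by colour ellipse
for c,n,roi in((t,"top",(165,250,235,318)),(s,"side",(210,262,232,316))):
    img=c["color"].astype(int); hsv=cv2.cvtColor(c["color"],cv2.COLOR_RGB2HSV)
    m=(hsv[...,0]<17).astype(np.uint8); z=np.zeros_like(m); z[roi[0]:roi[1],roi[2]:roi[3]]=m[roi[0]:roi[1],roi[2]:roi[3]]
    z=cv2.morphologyEx(z,cv2.MORPH_CLOSE,np.ones((5,5))); z=cv2.morphologyEx(z,cv2.MORPH_OPEN,np.ones((5,5)))
    k=max(cv2.findContours(z,0,1)[0],key=cv2.contourArea)
    el=cv2.fitEllipse(k); print("pad",n,el,ray(c,*el[0],.004))
    P=np.array([ray(c,*p[0],.004)[:2] for p in k]); print(cv2.minEnclosingCircle(P.astype(np.float32)))
print("tin",ray(t,332,131,.034))
E
```

```text
block [ 0.53069778 -0.28798055 -0.15081563] [[-0.5, -0.7], [0.3, 0.1], [1.0, 0.3], [-0.7, 0.2]]
rackbase [ 0.53152727 -0.28973047 -0.18546133] [[-0.1, -0.7], [-0.8, 0.2], [0.9, 0.4]]
jig base [ 0.56217211  0.28825222 -0.03640647] [[-0.1, -0.3], [0.0, -0.4], [0.2, 0.4], [-0.2, 0.2]]
jig cheeks [ 0.56100738  0.28902705 -0.04441169] [[0.1, -0.1], [0.6, -0.8], [0.8, 0.4], [-0.1, 0.5], [-0.4, 0.0], [-0.1, -0.3], [-0.2, -0.3], [-0.6, 0.4]]
jig all [ 0.5613696   0.28876599 -0.03942512] [[-0.2, 0.0], [-0.1, 0.0], [-0.1, 0.9], [-0.5, 0.5], [0.2, -0.4], [0.7, -1.1], [1.0, 0.1], [0.1, 0.3], [-0.4, -0.0], [-0.0, -0.4], [0.1, -0.4], [-0.4, 0.3]]
jig side base [ 0.5589097   0.28986054 -0.03485542] [[-0.1, -0.2], [0.1, -0.6], [0.8, 0.9], [-0.8, -0.3]]
jig side cheeks [ 0.55864626  0.29133534 -0.02294574] [[1.5, -0.6], [-0.0, -1.2], [-1.1, 0.3], [-1.0, 0.0], [0.8, -0.2], [0.9, 0.0], [-0.2, 0.7], [-0.5, 0.4]]
jig everything [ 0.55998153  0.28947653 -0.03516616] [[-0.7, 0.7], [-0.6, 0.6], [-0.3, 1.4], [-0.7, 1.3], [-0.3, 0.3], [0.3, -0.5], [0.7, 0.7], [-0.2, 0.9], [-0.8, 0.7], [-0.5, 0.3], [-0.2, 0.4], [-0.6, 1.1], [-0.6, -0.4], [-0.5, -0.8], [0.2, 0.7], [-1.3, -0.5], [1.3, -1.5], [-0.4, -1.8], [-1.5, -0.3], [-1.3, -0.9], [0.2, -1.2], [0.0, -0.7], [-1.2, -0.0], [-1.3, -0.7]]
pad top ((276.04974365234375, 208.7769317626953), (67.3935546875, 69.36128234863281), 15.273599624633789) [ 0.55691328 -0.0109546   0.004     ]
((0.5571449398994446, -0.011013366281986237), 0.07959595322608948)
pad side ((275.4374694824219, 236.02894592285156), (39.910888671875, 71.88477325439453), 91.60713958740234) [ 0.55157624 -0.00443752  0.004     ]
((0.5492444038391113, -0.011155626736581326), 0.08621654659509659)
tin [ 0.72451794 -0.13919965  0.034     ]
```

Run:
```python
from h import *
from bench import r
from scipy.spatial.transform import Rotation as R
s=r.read_state(); M=R.from_quat(s["eef_rot"]).as_matrix(); print(M.round(3)); print("jaw yaw deg",np.degrees(np.arctan2(M[1,1],M[0,1])))
t=cam("top"); c=cam("side")
import cv2
im=c["color"][...,::-1]; cv2.imwrite("pics/crop_s2.png",cv2.resize(im[125:215,215:335],None,fx=6,fy=6,interpolation=cv2.INTER_CUBIC))
```

```text
[[-0.     0.404 -0.915]
 [ 0.001 -0.915 -0.404]
 [-1.    -0.001  0.   ]]
jaw yaw deg -66.17585534306399
```

View pics/crop_s2.png

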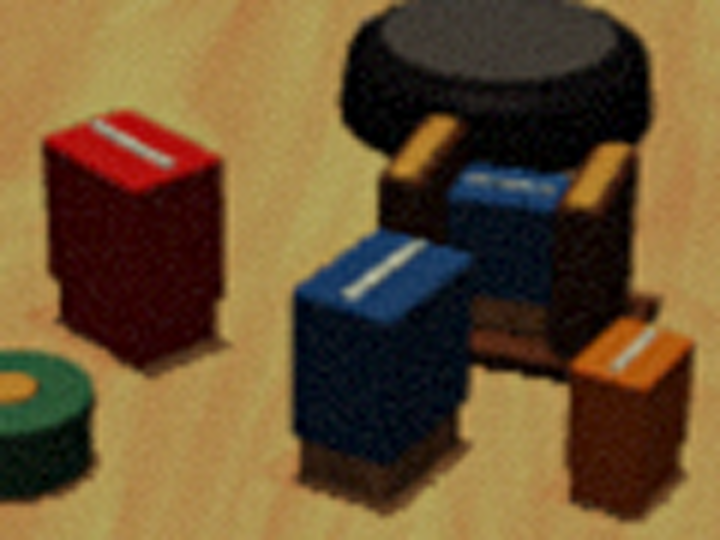

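Emit:
drive_tool(moves="0.046 0.047 -0.003 -5.5 0;0.046 0.047 -0.003 -5.5 0;0.046 0.047 -0.003 -5.5 0;0.046 0.047 -0.003 -5.5 0;0.046 0.047 -0.003 -5.5 0;0.049 0.048 -0.003 -5.5 0;0 0 0 0 0;0 0 0 0 0", newtons=40)

```text
time: 1.35
ee_pos: [0.5151, -0.3054, 0.1792]
eef_rot: [-0.705, 0.057, 0.705, 0.056]
ft_force: [-0.6, -1.6, 0.0]
width: 0.0874
```

```bash
cat > st.py <<'E'
from bench import r
from scipy.spatial.transform import Rotation as R
import numpy as np
def st():
    s=r.read_state(); M=R.from_quat(s["eef_rot"]).as_matrix()
    print("t",round(s["time"],2),"tcp",s["ee_pos"].round(4),"yaw",np.degrees(np.arctan2(M[1,1],M[0,1])).round(2),"F",s["ft_force"].round(1),"w",round(s["width"],4),"q7",s["joint_positions"][6].round(2)); return s
E
python3 - <<'E'
from h import *
from st import *
s=st(); w=cam("wrist"); t=cam("top")
cv2.imwrite("pics/w1.png",w["color"][...,::-1])
cv2.imwrite("pics/t1.png",t["color"][...,::-1])
print(proj(w,[[.531,-.288,.075]]),w["extrinsics"].round(3))
sd=cam("side")
f=lambda P:np.r_[(proj(t,P)-[350.4,196.4]).ravel(),(proj(sd,P)-[279.2,170.8]).ravel()]
z=least_squares(f,[.55,-.15,.08]);print(z.x,z.fun)
E
```

```text
t 1.35 tcp [ 0.5151 -0.3054  0.1792] yaw -99.14 F [-0.6 -1.6  0. ] w 0.0874 q7 -1.32
[[264.15012508 186.52422608]] [[-0.16  -0.955 -0.249  0.584]
 [-0.987  0.154  0.041 -0.318]
 [-0.     0.252 -0.968  0.368]
 [ 0.     0.     0.     1.   ]]
[ 0.56914049 -0.16619948  0.0876293 ] [ 0.08292773  0.813476   -0.96444686 -0.1299803 ]
```

View pics/w1.png

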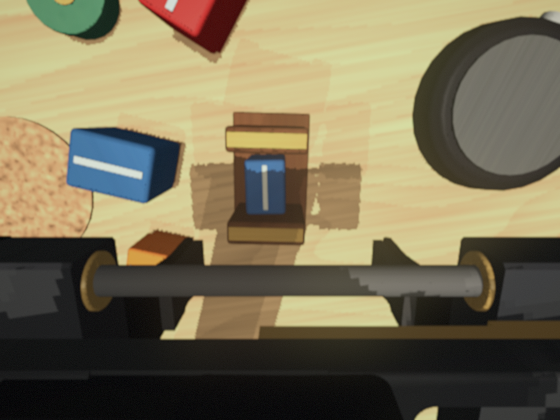

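Run:
```python
import cv2
t=cv2.imread("pics/w1.png")
cv2.imwrite("pics/w1c.png",cv2.resize(t[110:250,215:320],None,fx=4,fy=4,interpolation=cv2.INTER_CUBIC))
```

```text
(no output)
```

View pics/w1c.png

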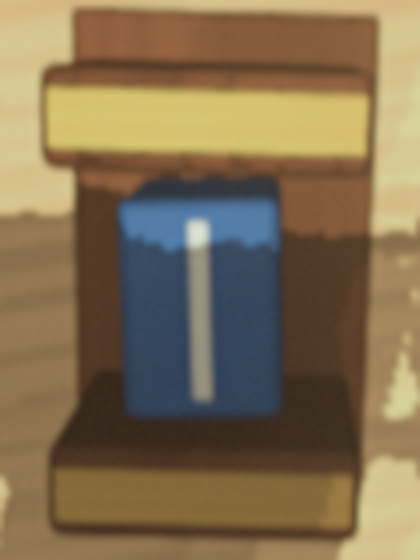

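Run:
```python
from h import *
w=cam("wrist")
uv=(np.array([(120,197),(279,195),(281,414),(126,414)])+.5)/4-.5+[215,110]
m=np.array([[.025,.018,.075],[.025,-.018,.075],[-.025,-.018,.075],[-.025,.018,.075]])
q,e=fit([(w,uv,m)],[.53,-.29,-.15]);print(q,np.degrees(q[2]),e.round(1).tolist())
```

```text
[ 0.53026164 -0.28995968 -0.15977534] -9.154452784492829 [[-0.9, -0.6], [0.7, -0.2], [0.5, 0.4], [-0.4, 0.5]]
```

Emit:
drive_tool(moves="0.0155 0.016 0 0 0;0 0 -0.03 0 0;0 0 -0.03 0 0;0 0 -0.03 0 0;0 0 -0.03 0 0;0 0 -0.015 0 0;0 0 0 0 0;0 0 0 0 0")

```text
time: 2.55
ee_pos: [0.5316, -0.2895, 0.0456]
eef_rot: [0.705, -0.057, -0.704, -0.056]
ft_force: [-0.9, -0.1, 0.5]
width: 0.0868
```

Run:
```python
from h import *
from st import *
st(); w=cam("wrist")
cv2.imwrite("pics/w2.png",w["color"][...,::-1])
```

```text
t 2.55 tcp [ 0.5316 -0.2895  0.0456] yaw -99.2 F [-0.9 -0.1  0.5] w 0.0868 q7 -1.38
```

View pics/w2.png

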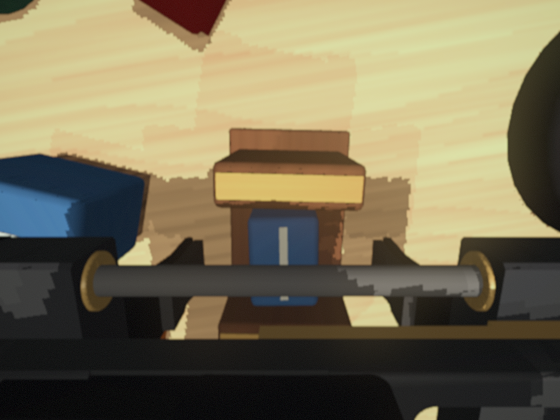

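The block top at (283,256) sits centred between the fingers at (185) and (395). Closing.

Emit:
drive_tool(moves="0 0 0 0 1;0 0 0 0 1;0 0 0 0 1;0 0 0 0 1;0 0 0 0 1;0 0 0 0 1", newtons=40)

```text
time: 3.35
ee_pos: [0.531, -0.2888, 0.0443]
eef_rot: [-0.705, 0.056, 0.705, 0.057]
ft_force: [-0.4, -0.3, -0.8]
width: 0.0353
```

Emit:
drive_tool(moves="0 0 0.02 0 1;0 0 0.025 0 1;0 0 0.035 0 1;0 0 0.04 0 1;0 0 0 0 1;0 0 0 0 1")

```text
time: 4.1
ee_pos: [0.5307, -0.2889, 0.1645]
eef_rot: [-0.705, 0.057, 0.705, 0.057]
ft_force: [0.1, 0.7, -1.6]
width: 0.035
```

Run:
```python
from h import *
from st import *
st(); w=cam("side")
cv2.imwrite("pics/s3.png",w["color"][...,::-1])
```

```text
t 4.1 tcp [ 0.5307 -0.2889  0.1645] yaw -99.18 F [ 0.1  0.7 -1.6] w 0.035 q7 -1.36
```

View pics/s3.png

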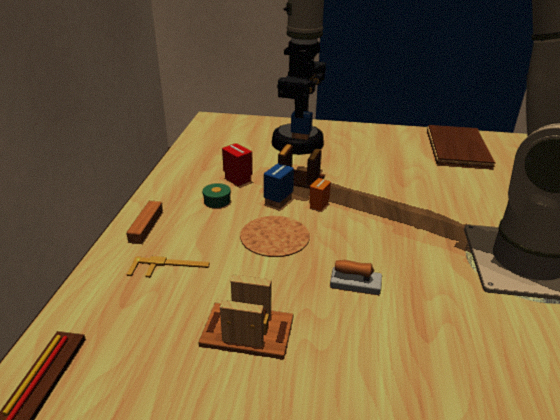

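Emit:
drive_tool(moves="0.003 0.035 0 0 1;0.003 0.035 0 0 1;0.003 0.035 0 0 1;0.003 0.035 0 0 1;0.003 0.035 0 0 1;0.003 0.035 0 0 1;0.003 0.035 0 0 1;0.004 0.034 0 0 1;0 0 0 0 1;0 0 -0.03 0 1;0 0 -0.03 0 1;0 0 -0.03 0 1;0 0 -0.02 0 1;0 0 -0.01 0 1;0 0 0 0 1;0 0 0 0 1")

```text
time: 6.15
ee_pos: [0.5565, -0.0101, 0.0451]
eef_rot: [0.705, -0.057, -0.704, -0.057]
ft_force: [0.2, 0.4, -2.8]
width: 0.035
```

Run:
```python
from st import *
st()
```

```text
t 6.15 tcp [ 0.5565 -0.0101  0.0451] yaw -99.19 F [ 0.2  0.4 -2.8] w 0.035 q7 -1.91
```

Emit:
drive_tool(moves="0 0 -0.004 0 1;0 0 -0.003 0 1;0 0 0 0 1;0 0 0 0 1")

```text
time: 6.65
ee_pos: [0.5565, -0.0099, 0.0382]
eef_rot: [0.705, -0.057, -0.704, -0.056]
ft_force: [-1.4, 0.0, 5.7]
width: 0.0351
```

Contact, with force up from −2.8 to +5.7 N. Release, rise and turn +90°.

Emit:
drive_tool(moves="0 0 0 0 0;0 0 0 0 0;0 0 0 0 0;0 0 0 0 0;0 0 0 0 0;0 0 0.03 0 0;0 0 0.04 0 0;0 0 0.05 0 0;0 0 0 10 0;0 0 0 10 0;0 0 0 10 0;0 0 0 10 0;0 0 0 10 0;0 0 0 10 0;0 0 0 10 0;0 0 0 10 0;0 0 0 10 0;0 0 0 0 0;0 0 0 0 0")

```text
time: 9.02
ee_pos: [0.5559, -0.01, 0.1573]
eef_rot: [0.539, 0.457, -0.539, 0.457]
ft_force: [-0.0, -0.9, -0.1]
width: 0.087
```

Run:
```python
from h import *
from st import *
st(); w=cam("wrist"); s=cam("side")
cv2.imwrite("pics/w4.png",w["color"][...,::-1]);cv2.imwrite("pics/s4.png",cv2.resize(s["color"][130:300,180:400,::-1],None,fx=3,fy=3,interpolation=cv2.INTER_CUBIC))
```

```text
t 9.03 tcp [ 0.5559 -0.01    0.1573] yaw -9.41 F [-0.  -0.9 -0.1] w 0.087 q7 -0.34
```

View pics/w4.png

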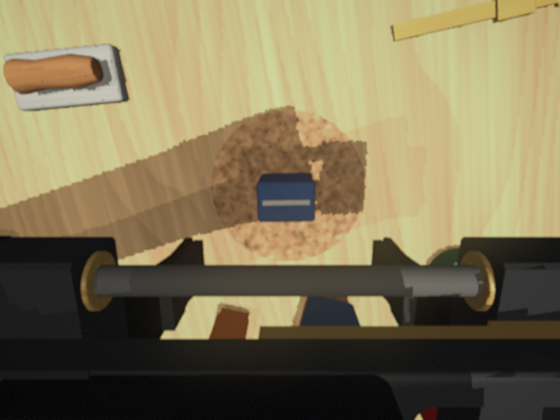

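View pics/s4.png

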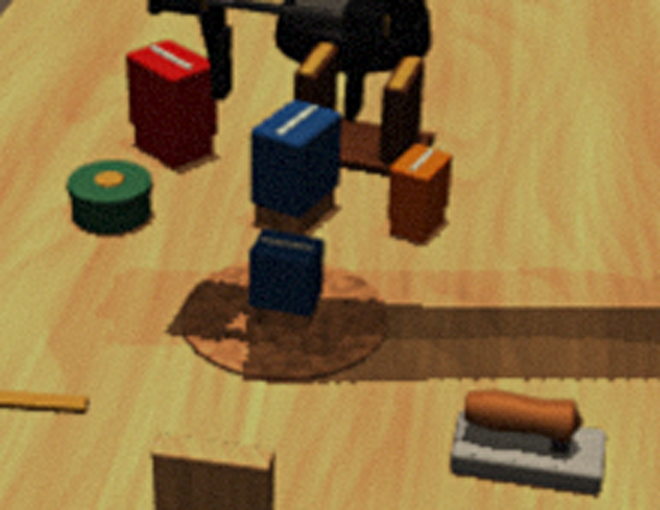

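The block stands upright on the pad with its white line parallel to the jaws (wrist 262..312, 203). Regrasping by the 50 mm faces.

Emit:
drive_tool(moves="0 0 -0.03 0 0;0 0 -0.035 0 0;0 0 -0.03 0 0;0 0 -0.02 0 0;0 0 -0.003 0 0;0 0 0 0 0;0 0 0 0 0;0 0 0 0 1;0 0 0 0 1;0 0 0 0 1;0 0 0 0 1;0 0 0 0 1;0 0 0 0 1", newtons=50)

```text
time: 10.75
ee_pos: [0.5558, -0.01, 0.0393]
eef_rot: [-0.538, -0.458, 0.538, -0.458]
ft_force: [-1.0, -0.5, 1.6]
width: 0.0484
```

Emit:
drive_tool(moves="0 0 0.03 0 1;0 0 0.045 0 1;0 0 0.045 0 1;0 0.04 0 0 1;0 0.04 0 0 1;0.001 0.04 0 2 1;0.001 0.04 0 2 1;0.001 0.04 0 2 1;0.001 0.04 0 1.3 1;0 0.04 0 0 1;0 0.019 0 0 1;0 0 0 0 1;0 0 0 0 1;0 0 0 0 1")

```text
time: 12.5
ee_pos: [0.5606, 0.2872, 0.1593]
eef_rot: [-0.509, -0.491, 0.509, -0.491]
ft_force: [-0.0, 0.4, -2.1]
width: 0.0488
```

Run:
```python
from h import *
from st import *
st(); w=cam("wrist"); s=cam("side"); t=cam("top")
cv2.imwrite("pics/w5.png",w["color"][...,::-1]);cv2.imwrite("pics/s5.png",cv2.resize(s["color"][200:370,170:330,::-1],None,fx=3.5,fy=3.5,interpolation=cv2.INTER_CUBIC))
cv2.imwrite("pics/t5.png",cv2.resize(t["color"][150:270,80:240,::-1],None,fx=4,fy=4,interpolation=cv2.INTER_CUBIC))
```

```text
t 12.5 tcp [0.5606 0.2872 0.1593] yaw -2.01 F [-0.   0.4 -2.1] w 0.0488 q7 -0.78
```

View pics/w5.png

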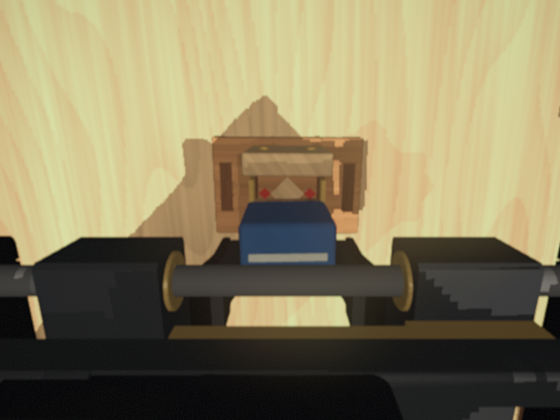

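View pics/s5.png

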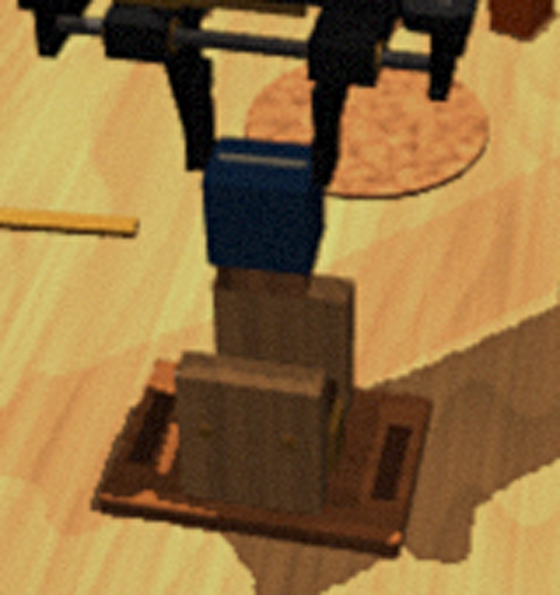

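View pics/t5.png

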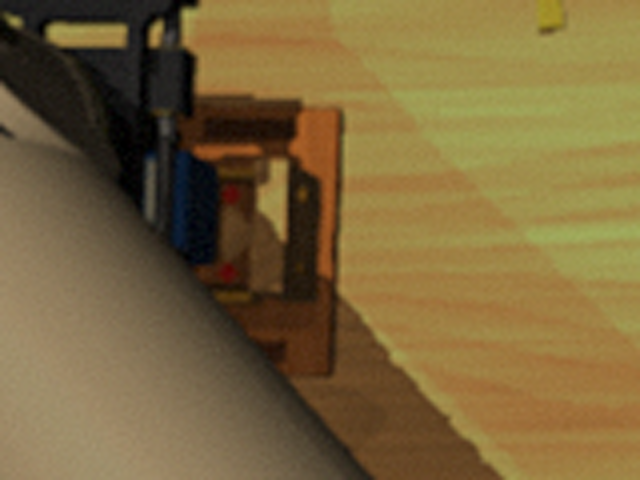

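Run:
```python
from h import *
w=cam("wrist")
a=w["color"][130:240,205:375,::-1]
cv2.imwrite("pics/w5c.png",cv2.resize(a,None,fx=4,fy=4,interpolation=cv2.INTER_CUBIC))
for q in([.5605,.289,-.0365],):
  R=np.array([[np.cos(q[2]),-np.sin(q[2]),0],[np.sin(q[2]),np.cos(q[2]),0],[0,0,1]])
  P=np.array([[-.035,.042,.093],[.035,.042,.093],[.035,.024,.093],[-.035,.024,.093],[-.075,.05,.012],[.075,.05,.012],[0,0,.043],[-.075,-.05,.012]])@R.T+[q[0],q[1],0]
  print(((proj(w,P)-[205,130]+.5)*4-.5).round(0))
```

```text
[[143.  98.]
 [514.  99.]
 [511. 193.]
 [146. 193.]
 [ 24.  34.]
 [634.  35.]
 [329. 260.]
 [ 45. 420.]]
```

View pics/w5c.png

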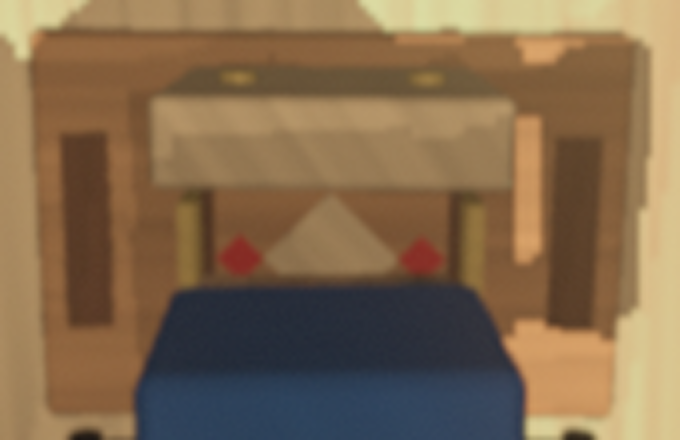

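Emit:
drive_tool(moves="0.0005 0.002 0 0 1;0 0 -0.015 0 1;0 0 -0.015 0 1;0 0 -0.015 0 1;0 0 -0.012 0 1;0 0 0 0 1;0 0 0 0 1", newtons=60)

```text
time: 13.58
ee_pos: [0.5607, 0.2913, 0.1027]
eef_rot: [0.508, 0.492, -0.508, 0.492]
ft_force: [1.1, -0.9, -1.5]
width: 0.0485
```

Run:
```python
from h import *
from st import *
st(); w=cam("wrist"); s=cam("side")
cv2.imwrite("pics/w6.png",w["color"][...,::-1]);cv2.imwrite("pics/s6.png",cv2.resize(s["color"][200:370,170:330,::-1],None,fx=3.5,fy=3.5,interpolation=cv2.INTER_CUBIC))
```

```text
t 13.57 tcp [0.5607 0.2913 0.1027] yaw -1.87 F [ 1.1 -0.9 -1.5] w 0.0485 q7 -0.81
```

View pics/s6.png

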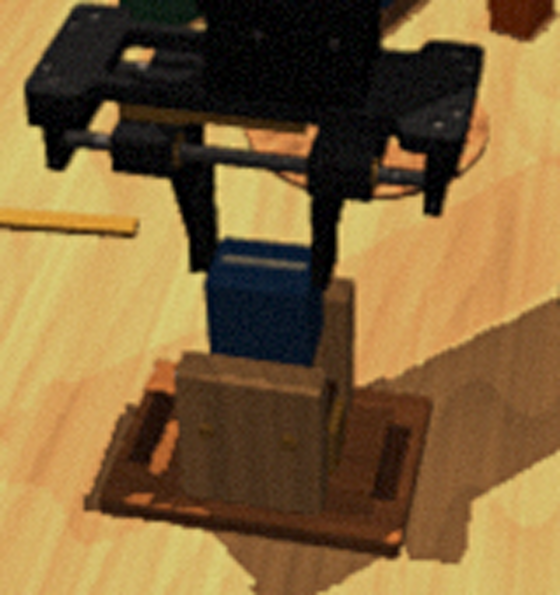

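View pics/w6.png

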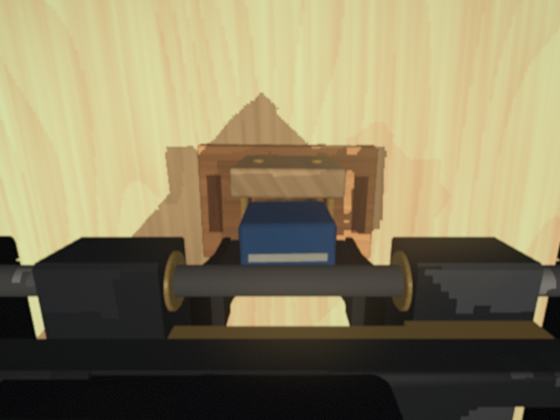

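Emit:
drive_tool(moves="0 -0.002 0 0 1;0 0 -0.008 0 1;0 0 -0.008 0 1;0 0 -0.005 0 1;0 0 0 0 1;0 0 0 0 1")

```text
time: 14.42
ee_pos: [0.5605, 0.2892, 0.0814]
eef_rot: [0.508, 0.492, -0.508, 0.492]
ft_force: [-0.1, -0.2, -2.2]
width: 0.0482
```

Emit:
drive_tool(moves="0 0 -0.0015 0 1;0 0 -0.0015 0 1;0 0 -0.0015 0 1;0 0 0 0 1")

```text
time: 14.92
ee_pos: [0.5605, 0.2892, 0.0771]
eef_rot: [0.508, 0.492, -0.508, 0.492]
ft_force: [0.2, -1.5, 1.2]
width: 0.0487
```

Emit:
drive_tool(moves="0 0 -0.0015 0 1;0 0 -0.0015 0 1;0 0 -0.0015 0 1;0 0 0 0 1")

```text
time: 15.42
ee_pos: [0.5613, 0.2899, 0.0741]
eef_rot: [0.509, 0.491, -0.507, 0.492]
ft_force: [-2.7, -1.0, 11.7]
width: 0.0485
```

Emit:
drive_tool(moves="0 0 -0.002 0 1;0 0 -0.002 0 1;0 0 -0.002 0 1;0 0 0 0 1")

```text
time: 15.92
ee_pos: [0.5606, 0.2889, 0.0661]
eef_rot: [0.508, 0.492, -0.508, 0.492]
ft_force: [1.2, 0.8, 0.3]
width: 0.0489
```

Run:
```python
from h import *
from st import *
st(); w=cam("wrist"); s=cam("side")
cv2.imwrite("pics/w7.png",w["color"][...,::-1]);cv2.imwrite("pics/s7.png",cv2.resize(s["color"][200:370,170:330,::-1],None,fx=3.5,fy=3.5,interpolation=cv2.INTER_CUBIC))
```

```text
t 15.93 tcp [0.5606 0.2889 0.0661] yaw -1.88 F [1.2 0.8 0.3] w 0.0489 q7 -0.82
```

View pics/s7.png

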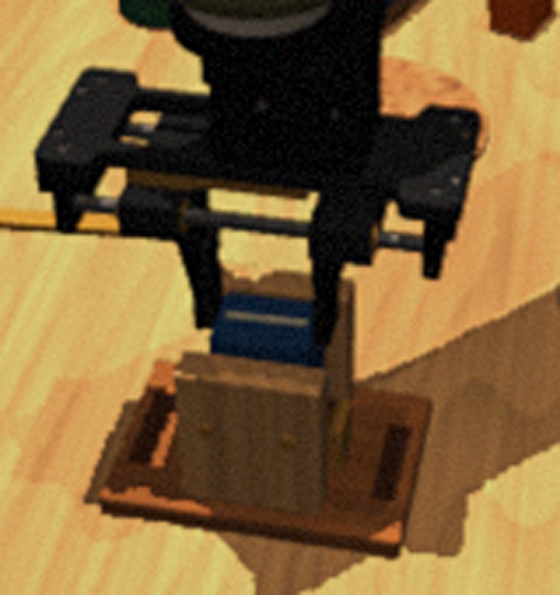

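The force peaked and then dropped, so I'll press down to the seat.

Emit:
drive_tool(moves="0 0 -0.0015 0 1;0 0 -0.0015 0 1;0 0 -0.0015 0 1;0 0 0 0 1")

```text
time: 16.52
ee_pos: [0.5603, 0.2894, 0.0631]
eef_rot: [0.508, 0.492, -0.508, 0.492]
ft_force: [-4.3, -2.6, 13.2]
width: 0.0485
```

Emit:
drive_tool(moves="0 0 -0.0015 0 1;0 0 -0.001 0 1;0 0 0 0 1;0 0 0 0 1")

```text
time: 17.02
ee_pos: [0.5605, 0.2899, 0.063]
eef_rot: [0.509, 0.491, -0.508, 0.492]
ft_force: [-12.0, -7.3, 32.4]
width: 0.0485
```

TCP stops at 0.063 m with the underside at 27.7 mm, which matches home at 28 mm, and the force is 32 N. Lifting straight out, then looking.

Emit:
drive_tool(moves="0 0 0.002 0 1;0 0 0.003 0 1;0 0 0.01 0 1;0 0 0.02 0 1;0 0 0.03 0 1;0 0 0.035 0 1;0 -0.04 0 0 1;0 -0.04 0 0 1;0 -0.04 0 0 1;0 -0.04 0 0 1;0 0 0 0 1;0 0 0 0 1")

```text
time: 18.52
ee_pos: [0.5605, 0.1299, 0.1603]
eef_rot: [0.508, 0.492, -0.508, 0.492]
ft_force: [-0.8, -0.9, -2.0]
width: 0.0485
```

Run:
```python
from h import *
from st import *
st(); s=cam("side"); t=cam("top"); w=cam("wrist")
cv2.imwrite("pics/s8.png",cv2.resize(s["color"][120:370,150:350,::-1],None,fx=2.4,fy=2.4,interpolation=cv2.INTER_CUBIC))
cv2.imwrite("pics/t8.png",cv2.resize(t["color"][165:255,100:180,::-1],None,fx=6,fy=6,interpolation=cv2.INTER_CUBIC))
cv2.imwrite("pics/w8.png",w["color"][...,::-1])
```

```text
t 18.52 tcp [0.5605 0.1299 0.1603] yaw -1.85 F [-0.8 -0.9 -2. ] w 0.0485 q7 -0.49
```

View pics/s8.png

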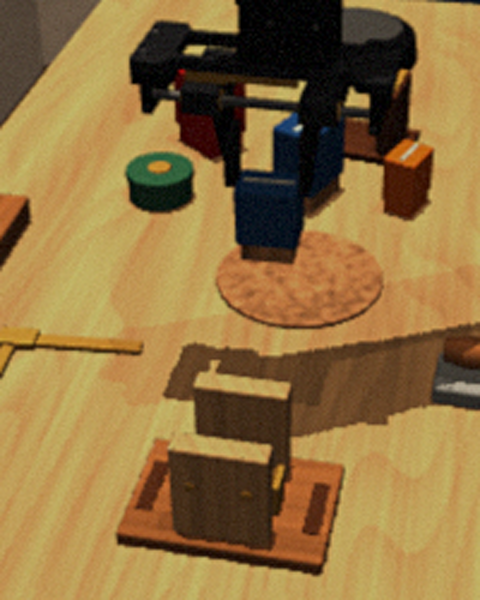

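View pics/t8.png

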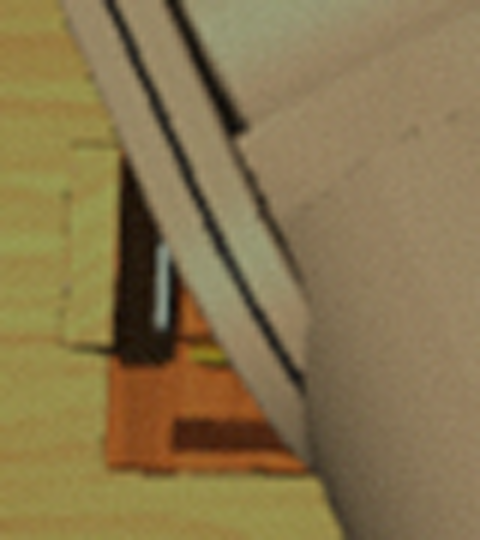

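View pics/w8.png

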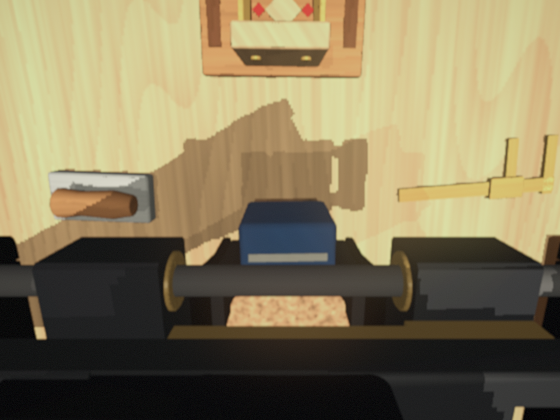

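Emit:
drive_tool(moves="-0.001 -0.04 0 0 1;-0.001 -0.04 0 0 1;-0.001 -0.04 0 0 1;-0.0015 -0.02 0 0 1;0 0 0 0 1;0 0 0 0 1")

```text
time: 19.42
ee_pos: [0.556, -0.0091, 0.1594]
eef_rot: [0.508, 0.492, -0.507, 0.492]
ft_force: [0.3, 0.1, -2.6]
width: 0.0485
```

Run:
```python
from h import *
from st import *
st(); t=cam("top")
a=cv2.imread("pics/top0.png")[165:255,100:180]; b=t["color"][165:255,100:180,::-1]
cv2.imwrite("pics/t9.png",cv2.resize(np.hstack([a,b]),None,fx=5,fy=5,interpolation=cv2.INTER_CUBIC))
for z in(.043,.028): print(z,((proj(t,[[.561,.289,z]])-[100,165])*5).round())
```

```text
t 19.43 tcp [ 0.556  -0.0091  0.1594] yaw -1.76 F [ 0.3  0.1 -2.6] w 0.0485 q7 -0.22
0.043 [[187. 217.]]
0.028 [[196. 220.]]
```

View pics/t9.png

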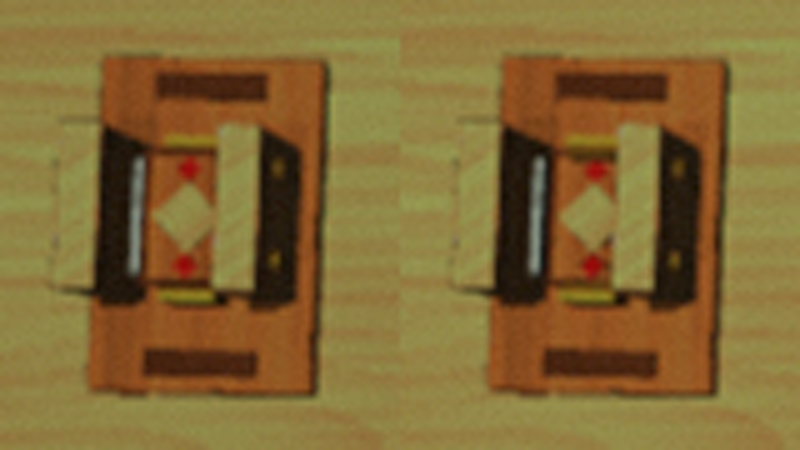

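The plaque marks moved from column 187 to 196 in the crop. That is exactly the predicted shift for home (187→196), it is the same at both ends, and the clips look closed. Now placing the block.

Emit:
drive_tool(moves="0 0 -0.03 0 1;0 0 -0.03 0 1;0 0 -0.03 0 1;0 0 -0.02 0 1;0 0 -0.005 0 1;0 0 0 0 1;0 0 0 0 1")

```text
time: 20.35
ee_pos: [0.5568, -0.0108, 0.0454]
eef_rot: [0.509, 0.491, -0.508, 0.492]
ft_force: [0.3, 0.2, -1.7]
width: 0.0484
```

Emit:
drive_tool(moves="0 0 -0.003 0 1;0 0 -0.002 0 1;0 0 0 0 1;0 0 0 0 1")

```text
time: 20.85
ee_pos: [0.556, -0.011, 0.0394]
eef_rot: [0.508, 0.492, -0.508, 0.492]
ft_force: [0.0, -0.0, -1.7]
width: 0.0485
```

Emit:
drive_tool(moves="0 0 -0.001 0 1;0 0 -0.001 0 1;0 0 0 0 1")

```text
time: 21.22
ee_pos: [0.5562, -0.011, 0.0391]
eef_rot: [-0.508, -0.491, 0.508, -0.492]
ft_force: [-7.8, -1.0, 19.0]
width: 0.0483
```

Emit:
drive_tool(moves="0 0 0.001 0 1;0 0 0 0 1;0 0 0 0 0;0 0 0 0 0;0 0 0 0 0;0 0 0 0 0;0 0 0 0 0;0 0 0.03 0 0;0 0 0.04 0 0;0 0 0.05 0 0;0 0 0.04 0 0;0 0 0 0 0;0 0 0 0 0")

```text
time: 22.85
ee_pos: [0.5556, -0.0111, 0.1975]
eef_rot: [-0.508, -0.492, 0.508, -0.492]
ft_force: [0.1, 0.2, -0.0]
width: 0.087
```

Run:
```python
from h import *
from st import *
st(); s=cam("side"); w=cam("wrist")
cv2.imwrite("pics/s10.png",s["color"][...,::-1])
cv2.imwrite("pics/w10.png",w["color"][...,::-1])
t=cam("top");cv2.imwrite("pics/t10.png",t["color"][...,::-1])
print(proj(w,[[.556,-.011,.069]]))
```

```text
t 22.85 tcp [ 0.5556 -0.0111  0.1975] yaw -1.88 F [ 0.1  0.2 -0. ] w 0.087 q7 -0.2
[[287.68139978 192.85029483]]
```

View pics/s10.png

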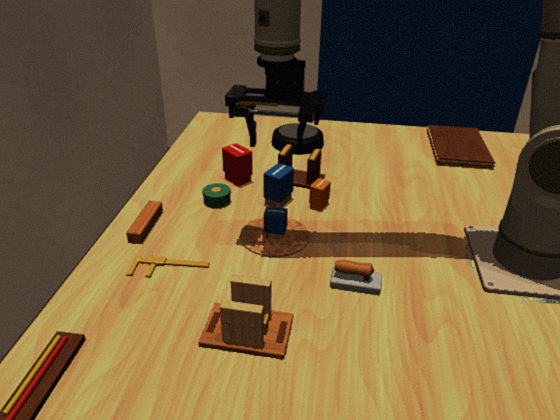

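View pics/w10.png

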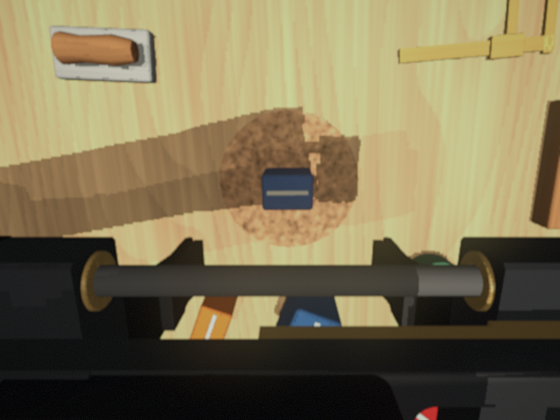

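View pics/t10.png

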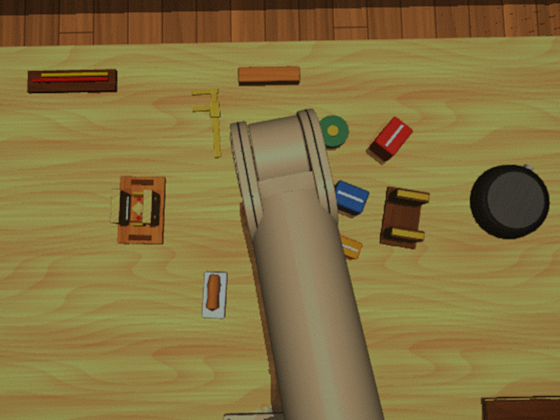

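The block stands upright on the pad at wrist (288,190), with (288,193) predicted. The tin, iron and calipers sit at their original pixels and the gripper is clear. Handing in.

```bash
python3 -c "
from bench import ticket
print(ticket.close_job())"
```

```text
the job is handed in; nothing more can be done
None
```

The job is done and handed in at about 23 s of the 69 s limit. No verdict was reported, so the results below rest on my own checks.

- **Picking and regrasping:** I lifted the smaller blue block out of the rack, stood it on the cork pad and let go. I then took it again by its 50 mm faces after a 90° turn of the gripper.
- **Pressing:** The highest reading while pushing through the clips was about 12 N, but I only sampled between moves. The force then fell to near zero. The block stopped with its underside at 27.7 mm (home is 28 mm) and I held it there at 32 N. I saw about 14 N of sideways force at that point, which disappeared once I lifted.
- **Plaque:** In the top view its marks moved by exactly the shift expected for the home position, the same at both ends. The clips look closed, but I could only judge that from the picture.
- **Final state:** The block stands upright near the pad's centre with the gripper open and well clear. The tin, iron and calipers show at the same image positions as at the start.

No check failed. The two cameras disagreed by about 5 to 8 mm on where the pad's centre is. I used the top view, which is well inside the 60 mm allowance.

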